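# Cheese tower and basket

## Robot

A 6-joint arm with a two-finger parallel gripper is mounted at the origin on the work surface. World frame = base frame: x ahead of the robot, y to its left, z up, the work surface at z = 0. Lengths are in mm, angles in degrees, forces in N, time in s.
With the tool pointing down it reaches from about 350 to 850 mm from the base axis. Payload 8.1 kg.
Tool frame: the origin (TCP) lies on the centre line of the jaws, within the pads' length; the fingertips stand 19 mm ahead of it and the grasp point (between the pads) is the TCP (r.tip_reach is the z of the fingertips in the tool frame, in mm); z points along the fingers, y is the line along which they close (so a half turn about z gives the same grasp; the last joint's range is limited). The gripper opens to 85 mm and grips with 20 to 120 N. Pads are 22 mm wide; open, the fingers measure 114 mm over their backs; the gripper's body (76 mm by 85 mm) begins 54 mm behind the grasp point. The pads swing forward as they close: fully open they stand 13 mm farther back than shut.
Start: joints at [-80.753, 7.471, 85.268, -0, 87.261, -4.893], TCP at [146.602, -581.819, 250.292] pointing down, gripper open.
Joint ranges: [-169.43, 169.43], [-51.17, 129.36], [1.28, 143.12], [-76.62, 256.62], [0, 156.53], [-152.29, 152.29]. Speed limits (degrees/s): [136.94, 136.94, 159.86, 180, 180, 180].

## Interface

Orientations are given as [roll, pitch, yaw] about the fixed x, y, z axes, in that order (R = Rz(yaw) Ry(pitch) Rx(roll)).
In Python, from bench import r gives the robot as it stands. The module is installed in compiled form; this text tells all that it offers.
- The arm moves only by the shell command python3 -m handwheel 'ROWS' [FORCE]. ROWS is JSON, a list of rows, each a list of 7 numbers: the shift along the tool's x, y, z in m, then the turn, a rotation vector about the tool's x, y, z in degrees, then the finger opening in m, from 0 to 0.0854. In form: [[tx, ty, tz, ax, ay, az, claw], ...]. A call has 1 to 8 rows; each row shifts and turns the commanded pose from where the row before left it, along the tool's axes as they then stand; what a row does not reach is not made up. A row lasts 1/12 s, in which the tool goes at most 41.7 mm and 7.16 degrees, less where a joint would pass 70% of its speed; a pose out of reach is approached as far as the arm can. A call with a gripper value outside its range is refused whole. The fingers move at their own pace and stop on an object; FORCE is the grip in N (left out, the last holds). Time passes only in rows, so rows that do not move let the fingers close. It gives the time, the measured TCP pose, the force, the opening and the grip force at its end, in the units of the state.
- r.sense(): the state, without advancing time (a new reading comes with each control period).
- r.snapshot(name): name is "scene" or "top" or "wrist"; returns (picture, depth): 480x640x3 uint8, blue, green, red; 480x640 float32, mm along the optical axis (not along the pixel's ray), 0 where there is no reading.
- r.calibration(name): a dict with "vfov" (degrees; the focal length in pixels is half the picture's height over the tangent of half this angle, whatever the lens; pixels are square), "cx", "cy" (the principal point, pixels), "rvec" (rotation vector, rad) and "tvec" (3), from world to camera coordinates, as OpenCV has them; the wrist camera has in their place "tool_from_camera" (4x4, takes a point from camera to tool coordinates, whose origin is the TCP and whose axes are the flange's). Camera axes: x right, y down, z forward; pixel columns grow to the right and rows downward; lengths in mm; the calibration is good to about 2 mm. A picture is of the moment at which its call begins: read the wrist's pose just before it. calibration takes no time and is no camera call.
- r.hand_in(): hands the job in; it is judged then, once.
The state is a dict: "time": time; "joint_pos": joint angles; "qd": joint speeds; "joint_efforts": joint torques, N m; "tool_pos": TCP position; "tcp_rot": TCP orientation; "ft_force": force on the tool from outside, world axes, zero at the start; "wrist_torque": the same for the moment, N m; "finger_gap": finger opening in mm; "grip_force": force on a finger pad.
Only numpy, scipy, OpenCV 4.12 (cv2) and the standard library are available. Lean on these libraries where they do the work, as an engineer would, in place of code of your own. Each camera call takes 0.05 s, during which the arm holds its last target. There are 200 camera calls.

## Task

Build the cheese tower: empty the basket and clear the chopping board by stacking all the cheeses, lying flat, in the middle of the plate, each squarely over the one below, the largest at the bottom, the middle-sized ones on it and the smallest on top. Only when the basket is empty, hang it by its handle, level, in both hooks of the stand, never tipping it over on the way. Leave the salt, pepper, matches, spoon and mug where they are.

Things in the scene. Friction and masses are not known exactly. Their poses are not given: they have to be found in the camera images.
- large: largest cheese: flat round disc with plain cream rind, 70 mm across and 24 mm thick, 100 g, at first on the chopping board. Origin at its centre (12 mm from either face), z along its axis
- mid_a: one of the middle cheeses: flat round disc with plain cream rind, 58 mm across and 18 mm thick, 55 g; at first on the chopping board. All the middle cheeses are alike. Origin at its centre (9 mm from either face), z along its axis; it may lie either face up. May be absent
- mid_b: one of the middle cheeses: flat round disc with plain cream rind, 58 mm across and 18 mm thick, 55 g; at first on the chopping board. All the middle cheeses are alike. Origin at its centre (9 mm from either face), z along its axis; it may lie either face up. May be absent
- mid_c: one of the middle cheeses: flat round disc with plain cream rind, 58 mm across and 18 mm thick, 55 g; at first on the chopping board. All the middle cheeses are alike. Origin at its centre (9 mm from either face), z along its axis; it may lie either face up. May be absent
- mid_d: one of the middle cheeses: flat round disc with plain cream rind, 58 mm across and 18 mm thick, 55 g; at first in one half of the basket. All the middle cheeses are alike. Origin at its centre (9 mm from either face), z along its axis; it may lie either face up. May be absent
- small: smallest cheese: flat round disc with plain cream rind, 46 mm across and 14 mm thick, 30 g, at first in one half of the basket. Origin at its centre (7 mm from either face), z along its axis
- plate: loose white plate, 180 mm across, 14 mm high at the rim. Origin at the centre of its underside, z up
- plate_in (a point): centre of the plate's inner floor (its upper face), where the largest cheese goes
- basket: brown basket, an open box 270 mm along its x, 170 mm along its y, walls 50 mm high and 6 mm thick, floor 6 mm thick, 300 g. A rigid handle arches over its middle in its y-z plane: two uprights at y = +-80 mm and a level square bar on top. Origin at the centre of its underside, z up. The two cheeses start in its two halves, about 84 mm from its middle along x
- basket_bar (a point): centre of the basket's handle bar, 170 mm above the basket's underside; the bar is 14 mm square in section and runs 170 mm along the basket's y; pinch it from above across the basket's x
- stand: fixed steel stand with two parallel upturned hooks of 10 mm round bar, 90 mm apart (at y = +-45 mm in its frame), pointing along its -x; the middle between them is free for the fingers. Origin on the counter straight below the saddle. The post, 280 mm high, stands at x = +180 mm on a round foot of 120 mm. Bring the bar in over the tips along +x, hooks passing through the arch, then lower it
- saddle (a point): midway between the two hooks, 272 mm above the counter: where the centre of the handle bar is when the basket hangs, the bar along the stand's y (either way round). Each hook's centre line runs 280 mm high from the post, dips at x = +34 to +17 mm to the saddle (260 mm high, x = +-17 mm) and rises to the tip at x = -34 mm, 285 mm high
- board: fixed wooden chopping board, 160 mm along x, 380 mm along y, 12 mm thick. Origin at the centre of its underside
- salt: glass salt shaker, 42 mm across, 66 mm high; origin at the centre of its underside; leave alone
- pepper: glass pepper shaker like the salt; leave alone
- matches: box of matches lying flat, 55 by 110 by 20 mm, origin at the centre of its underside; leave alone
- spoon: wooden spoon, 240 mm long, lying beyond the board; leave alone
- mug: white mug, 80 mm across, 90 mm high, origin at the centre of its underside; leave alone

How it is judged (in metres and radians):
On the way, in this order (a step that is already met when the one before it is completed fails the run):
1. the basket is emptied (horizontal distance between each of mid_d, small and basket above 0.15 m), for 0.2 s.
2. the basket hangs in the hooks (distance between basket_bar and saddle below 0.02 m and contact force between basket and stand above 1 N), for 0.2 s.
At the end, for the whole second after the job is handed in: Every cheese lies flat (within 0.12 rad) within 12 mm of the plate's vertical centre line, the large one on the plate, the middle ones on it, the small one above all of them; the basket hangs released and at rest, its handle bar within 20 mm of the saddle, upright within 0.2 rad (all of step 2 and horizontal distance between each of large, mid_a, mid_b, mid_c, mid_d, small and plate below 0.012 m and (angle between large's own z axis and vertical below 0.12 rad or angle between large's own z axis and vertical above 3.02 rad) and (angle between mid_a's own z axis and vertical below 0.12 rad or angle between mid_a's own z axis and vertical above 3.02 rad) and (angle between mid_b's own z axis and vertical below 0.12 rad or angle between mid_b's own z axis and vertical above 3.02 rad) and (angle between mid_c's own z axis and vertical below 0.12 rad or angle between mid_c's own z axis and vertical above 3.02 rad) and (angle between mid_d's own z axis and vertical below 0.12 rad or angle between mid_d's own z axis and vertical above 3.02 rad) and (angle between small's own z axis and vertical below 0.12 rad or angle between small's own z axis and vertical above 3.02 rad) and z of large in the frame of plate below 0.03 m and z of each of mid_a, mid_b, mid_c, mid_d in the frame of plate above 0.03 m and (z of small in the frame of mid_a above 0.01 m or (angle between mid_a's own z axis and vertical above 3.02 rad and z of small in the frame of mid_a below -0.01 m)) and (z of small in the frame of mid_b above 0.01 m or (angle between mid_b's own z axis and vertical above 3.02 rad and z of small in the frame of mid_b below -0.01 m)) and (z of small in the frame of mid_c above 0.01 m or (angle between mid_c's own z axis and vertical above 3.02 rad and z of small in the frame of mid_c below -0.01 m)) and (z of small in the frame of mid_d above 0.01 m or (angle between mid_d's own z axis and vertical above 3.02 rad and z of small in the frame of mid_d below -0.01 m)) and angle between basket's own z axis and vertical below 0.2 rad and linear speed of basket below 0.03 m/s and contact force between basket and the fingers below 0.1 N and angle between plate's own z axis and vertical below 0.05 rad); the robot touches nothing.
It fails at once if the basket is tipped by more than 40 degrees (angle between basket's own z axis and vertical above 0.7 rad).
It fails at once if salt, pepper, matches, spoon or mug is shifted by more than 30 mm (distance of any of salt, pepper, matches, spoon, mug from where it was at the start of the episode above 0.03 m).
Of mid_a, mid_b, mid_c, mid_d only 2 to 4 are there at a start; the rules pass over those that are not, and their reading is None.
At some moment in a run one of large, mid_a, mid_b, mid_c may be knocked a few centimetres aside while the robot is not near it.
It also fails if it takes over 210 s, if anything falls off the work surface, if the arm or the gripper's body presses on something with over 40 N, if the wrist force passes 120 N, or if a joint passes its speed limit or range.

## Working session

There is one attempt and no reset: what is moved stays moved. The work goes in short steps, Python scripts to look and compute and a shell command to move; the robot and the scene stay as the last step left them, time stands still between calls to the robot, and variables do not carry over. Pictures are saved under pics/ and viewed, at most 14 in all, crops included, and the job is handed in when it is done.

```bash
mkdir -p pics
cat > h.py <<'E'
import numpy as np, cv2
from bench import r
from scipy.spatial.transform import Rotation as Ro
def cam(n):
    c=r.calibration(n); f=240/np.tan(np.radians(c['vfov']/2))
    K=np.array([[f,0,c['cx']],[0,f,c['cy']],[0,0,1]])
    if n=='wrist':
        s=r.sense(); T=np.eye(4); T[:3,:3]=Ro.from_euler('xyz',s['tcp_rot'],degrees=True).as_matrix(); T[:3,3]=s['tool_pos']
        W=T@np.array(c['tool_from_camera'])
    else:
        M=np.eye(4); M[:3,:3]=cv2.Rodrigues(np.array(c['rvec'],float))[0]; M[:3,3]=np.ravel(c['tvec']); W=np.linalg.inv(M)
    return K,W
def cloud(n):
    K,W=cam(n); img,d=r.snapshot(n)
    v,u=np.mgrid[:480,:640]
    p=np.stack([(u-K[0,2])/K[0,0]*d,(v-K[1,2])/K[1,1]*d,d],-1)@W[:3,:3].T+W[:3,3]
    p[d==0]=np.nan
    return img,d,p,K,W
def st():
    s=r.sense(); print({k:np.round(s[k],1) for k in('time','tool_pos','tcp_rot','joint_pos','ft_force','finger_gap','grip_force')})
E
python3 - <<'E'
from h import *
st()
for n in('top','scene','wrist'):
    img,d,p,K,W=cloud(n); cv2.imwrite(f'pics/{n}0.png',img); np.savez(f'{n}0.npz',img=img,d=d,p=p,K=K,W=W)
    print(n,K[0,0],K[0,2],K[1,2],W.round(2).tolist(),(d>0).mean(),r.calibration(n).keys())
E
```

```text
{'time': np.float64(0.0), 'tool_pos': array([ 146.5, -581.3,  249.2]), 'tcp_rot': array([-179.9,   -0. ,   14.1]), 'joint_pos': array([-80.8,   7.5,  85.3,  -0. ,  87.3,  -4.9]), 'ft_force': array([ 0.2, -0.6, -0.6]), 'finger_gap': np.float64(85.5), 'grip_force': np.float64(0.0)}
top 519.2338762614169 313.07025051617717 241.20777840951067 [[0.03, -0.99, 0.1, 462.88], [-1.0, -0.03, 0.01, -10.61], [-0.01, -0.1, -0.99, 1204.25], [0.0, 0.0, 0.0, 1.0]] 0.9958984375 dict_keys(['vfov', 'cx', 'cy', 'rvec', 'tvec'])
scene 463.3072076856537 331.4769649218172 233.45508745538473 [[-0.41, 0.7, -0.58, 1151.7], [0.91, 0.31, -0.27, 280.75], [-0.01, -0.64, -0.77, 940.47], [0.0, 0.0, 0.0, 1.0]] 0.9959928385416666 dict_keys(['vfov', 'cx', 'cy', 'rvec', 'tvec'])
wrist 372.15434455527 318.5809830728249 236.26691195336585 [[0.24, -0.93, -0.29, 220.53], [-0.97, -0.23, -0.07, -563.9], [-0.0, 0.3, -0.95, 373.08], [0.0, 0.0, 0.0, 1.0]] 0.9960611979166667 dict_keys(['vfov', 'cx', 'cy', 'tool_from_camera'])
```

View pics/top0.png

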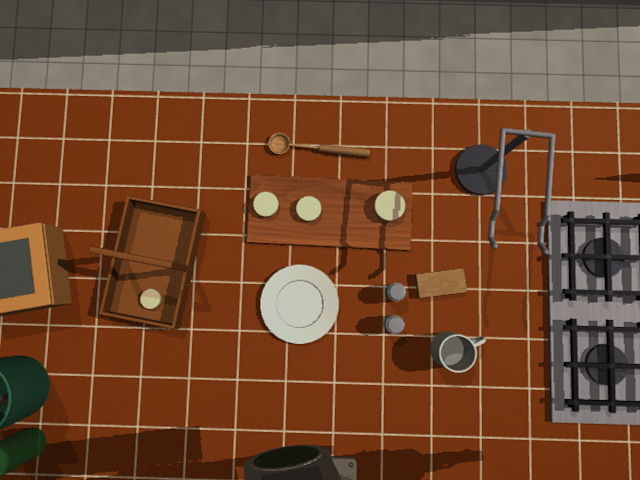

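View pics/scene0.png

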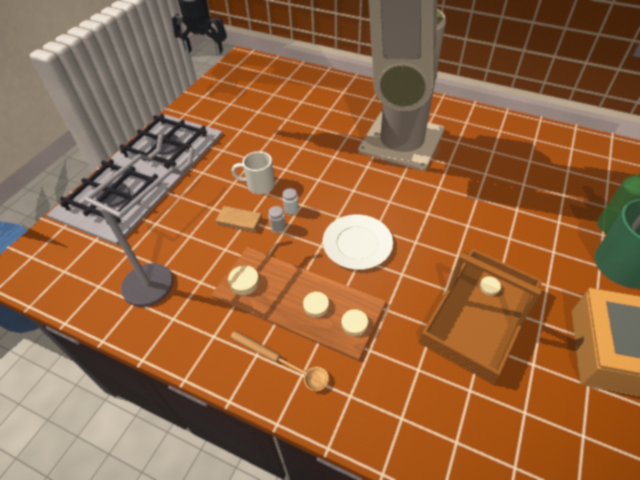

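The top view shows two mids on the board at (266,204) and (309,208), the large at (390,206), and the small in the basket at (150,299) with the other half empty. The plate is at (300,304). The stand's hooks run from (525,135) to about (490,245) and (545,250). The scene view confirms two mids, the large and one small.

```bash
cat >> h.py <<'E'
def cheeses(img,p,zmin=8,zmax=400,amin=60):
    hsv=cv2.cvtColor(img,cv2.COLOR_BGR2HSV)
    m=((hsv[...,0]>18)&(hsv[...,0]<40)&(hsv[...,1]>40)&(hsv[...,2]>110)).astype(np.uint8)
    m[(p[...,2]<zmin)|~(p[...,2]<zmax)]=0
    m=cv2.morphologyEx(m,cv2.MORPH_OPEN,np.ones((3,3)))
    n,l,s,c=cv2.connectedComponentsWithStats(m); out=[]
    for i in range(1,n):
        if s[i,4]>amin:
            q=p[l==i]; zt=np.nanpercentile(q[:,2],70); q=q[abs(q[:,2]-zt)<6]
            (cx,cy),rad=cv2.minEnclosingCircle(q[:,:2].astype(np.float32))
            out.append((c[i].round(),s[i,4],np.r_[cx,cy,rad].round(1),q.mean(0).round(1)))
    return out
E
python3 - <<'E'
from h import *
for n in('top','scene'):
    z=np.load(n+'0.npz'); img,p=z['img'],z['p']
    print(n,'table z',np.nanmedian(p[...,2][(p[...,2]<40)&(p[...,2]>-40)]))
    for o in cheeses(img,p): print(*o)
    hsv=cv2.cvtColor(img,cv2.COLOR_BGR2HSV)
    m=((hsv[...,1]<40)&(hsv[...,2]>120)&(p[...,2]>2)&(p[...,2]<25)).astype(np.uint8)
    k,l,s,c=cv2.connectedComponentsWithStats(m)
    i=1+np.argmax(s[1:,4]*(abs(p[c[1:,1].astype(int),c[1:,0].astype(int),2])<30)); q=p[l==i]
    print('plate',c[i],s[i,4],cv2.minEnclosingCircle(q[:,:2].astype(np.float32)),np.nanpercentile(q[:,2],[5,30,50,95]))
    # tall stuff in stand & basket region
    P=p.reshape(-1,3)
    for nm,(y0,y1,z0,z1) in dict(hooks=(-600,-250,235,330),post=(-600,-250,100,230),bar=(150,500,150,195),walls=(150,560,40,62)).items():
        q=P[(P[:,1]>y0)&(P[:,1]<y1)&(P[:,2]>z0)&(P[:,2]<z1)&(P[:,0]>250)&(P[:,0]<950)]
        if len(q)>10: print(nm,len(q),q.min(0).round(),q.max(0).round(),q.mean(0).round(1),[np.round(t,1) for t in cv2.minAreaRect(q[:,:2].astype(np.float32))])
z=np.load('top0.npz'); P=z['p'].reshape(-1,3)
q=P[(P[:,1]>-600)&(P[:,1]<-250)&(P[:,2]>235)&(P[:,2]<330)&(P[:,0]>250)&(P[:,0]<950)]
for x in range(500,900,20):
    a=q[(q[:,0]>=x)&(q[:,0]<x+20)]
    if len(a): 
        y=a[:,1]; mid=(y.min()+y.max())/2
        print(x,a[y<mid].mean(0).round(1),a[y>=mid].mean(0).round(1),len(a))
E
```

```text
top table z 1.0687899816532536
[388. 205.] 610 [ 673.2 -171.5   35. ] [ 673.6 -168.4   36.3]
[265. 204.] 488 [669.7 112.   28.9] [669.5 112.2  30. ]
[308. 208.] 491 [662.4  13.4  28.7] [662.1  13.5  30.4]
[150. 299.] 317 [445.3 367.2  23.2] [446.1 366.8  20.3]
plate [298.94484412 303.91628515] 4587 ((444.84356689453125, 29.892234802246094), 89.97764587402344) [ 3.55358943  7.13970446  9.88353947 15.71813361]
hooks 1804 [ 548. -436.  235.] [ 777. -319.  293.] [ 681.4 -379.1  279.3] [array([ 663.9, -377.9]), array([101.6, 225.9]), np.float64(84.9)]
post 163 [ 760. -391.  100.] [ 774. -378.  230.] [ 764.8 -382.5  174. ] [array([ 765.3, -383.2]), array([15.6,  8.3]), np.float64(39.3)]
bar 615 [509. 277. 151.] [550. 445. 183.] [528.9 358.9 176.2] [array([529.3, 361.3]), array([169.1,  14. ]), np.float64(80.5)]
walls 1636 [381. 256.  40.] [677. 560.  62.] [522.2 370.5  48.8] [array([537.5, 410. ]), array([272.8, 274.6]), np.float64(80.5)]
scene table z 2.194883259357198
[243. 279.] 507 [ 673.7 -172.    35.3] [ 675.7 -169.8   37.7]
[490. 285.] 239 [447.2 366.2  23.1] [447.  365.4  21.1]
[31
[... 739 characters left out ...]
.4, 410.5]), array([273.9, 274.7]), np.float64(80.5)]
540 [ 553.8 -412.   285.6] [ 557.9 -322.9  287.9] 59
560 [ 569.8 -413.2  267.8] [ 569.7 -322.8  276.2] 121
580 [ 590.  -415.7  263.7] [ 590.1 -325.6  263.8] 127
600 [ 610.1 -416.9  274.5] [ 611.  -327.4  268.4] 159
620 [ 629.9 -419.1  283.8] [ 629.9 -328.7  283.3] 134
640 [ 650.1 -420.7  284. ] [ 650.  -330.4  284.5] 134
660 [ 670.3 -422.3  284.1] [ 670.1 -332.2  284.1] 129
680 [ 689.9 -424.   283.9] [ 690.2 -334.2  283.8] 127
700 [ 709.6 -425.9  283.7] [ 710.4 -335.9  284. ] 131
720 [ 729.9 -427.9  283.6] [ 730.2 -337.7  284.1] 126
740 [ 750.5 -428.5  283.4] [ 749.8 -339.1  284. ] 131
760 [ 765.5 -407.2  281.7] [ 767.7 -366.   275.6] 426
```

```bash
python3 -m handwheel '[[0,0,0,0,0,-6.9,0.0854],[0,0,0,0,0,-6.9,0.0854],[0,0,0,0,0,-6.9,0.0854],[0,0,0,0,0,-6.9,0.0854],[0,0,0,0,0,-6.9,0.0854],[0,0,0,0,0,-6.9,0.0854],[0,0,0,0,0,-6.9,0.0854],[0,0,0,0,0,-6.9,0.0854]]' 40
python3 -m handwheel '[[0,0,0,0,0,-6.9,0.0854],[0,0,0,0,0,-6.9,0.0854],[0,0,0,0,0,-6.9,0.0854],[0.03,0.018,0,0,0,0,0.0854],[0.03,0.018,0,0,0,0,0.0854],[0.03,0.018,0,0,0,0,0.0854],[0.03,0.018,0,0,0,0,0.0854],[0.03,0.018,0,0,0,0,0.0854]]'
python3 -m handwheel '[[0.03,0.018,0,0,0,0,0.0854],[0.03,0.018,0,0,0,0,0.0854],[0.03,0.018,0,0,0,0,0.0854],[0.03,0.018,0,0,0,0,0.0854],[0.03,0.018,0,0,0,0,0.0854],[0.03,0.018,0,0,0,0,0.0854],[0.03,0.018,0,0,0,0,0.0854],[0,0,0,0,0,0,0.0854]]'
python3 -c "
from h import *
st()"
```

```text
time: 0.82
tool_pos: [146.6, -581.6, 249.8]
tcp_rot: [-180.0, -0.0, 69.7]
ft_force: [-0.5, 0.3, -0.4]
finger_gap: 85.4
grip_force: 0.0
time: 1.48
tool_pos: [236.9, -430.2, 249.8]
tcp_rot: [-180.0, -0.0, 90.0]
ft_force: [-0.3, 0.9, -0.4]
finger_gap: 85.5
grip_force: 0.0
time: 2.15
tool_pos: [364.6, -217.0, 250.2]
tcp_rot: [179.9, -0.1, 90.3]
ft_force: [-1.2, 0.1, -0.0]
finger_gap: 85.6
grip_force: 0.0
{'time': np.float64(2.2), 'tool_pos': array([ 364.6, -217. ,  250.2]), 'tcp_rot': array([ 1.799e+02, -1.000e-01,  9.030e+01]), 'joint_pos': array([-3.780e+01, -2.090e+01,  1.114e+02,  1.000e-01,  8.950e+01,
       -3.810e+01]), 'ft_force': array([-1.2,  0.1, -0. ]), 'finger_gap': np.float64(85.6), 'grip_force': np.float64(0.0)}
```

```bash
python3 -m handwheel '[[0.005,0.034,0.016,0,0,0,0.0854],[0.005,0.034,0.016,0,0,0,0.0854],[0.005,0.034,0.016,0,0,0,0.0854],[0.005,0.034,0.016,0,0,0,0.0854],[0.005,0.034,0.016,0,0,0,0.0854],[0.005,0.034,0.016,0,0,0,0.0854],[0.005,0.034,0.016,0,0,0,0.0854],[0.005,0.034,0.016,0,0,0,0.0854]]'
python3 -m handwheel '[[0.005,0.034,0.016,0,0,0,0.0854],[0,0,0,0,0,0,0.0854],[0,0,0,0,0,0,0.0854],[0,0,0,0,0,0,0.0854]]'
python3 - <<'E'
from h import *
st()
for n in('top','wrist'):
    img,d,p,K,W=cloud(n); cv2.imwrite(f'pics/{n}1.png',img)
    for o in cheeses(img,p): print(n,*o)
E
```

```text
time: 2.82
tool_pos: [635.5, -181.4, 120.7]
tcp_rot: [-180.0, -0.0, 90.0]
ft_force: [1.1, 0.6, 0.7]
finger_gap: 85.3
grip_force: 0.0
time: 3.15
tool_pos: [667.7, -176.8, 105.5]
tcp_rot: [-179.9, -0.0, 90.0]
ft_force: [-0.2, -1.3, 0.4]
finger_gap: 85.7
grip_force: 0.0
{'time': np.float64(3.2), 'tool_pos': array([ 667.7, -176.8,  105.5]), 'tcp_rot': array([-179.9,   -0. ,   90. ]), 'joint_pos': array([-19.1,  27.1,  77.1,  -0. ,  75.9, -19.1]), 'ft_force': array([-0.2, -1.3,  0.4]), 'finger_gap': np.float64(85.7), 'grip_force': np.float64(0.0)}
top [265. 200.] 321 [671.5 112.6  27.9] [678.1 112.2  30.3]
top [308. 208.] 321 [662.8  13.5  28. ] [663.1  15.6  30.2]
top [388. 212.] 131 [ 658.5 -169.8   20.2] [ 656.2 -168.6   36.6]
top [150. 301.] 128 [443.4 366.6  22.8] [440.2 367.2  20.1]
wrist [320. 195.] 723 [ 670.3 -149.9   26.4] [ 667.1 -141.9   33.9]
wrist [324. 278.] 2450 [ 672.4 -182.9   32. ] [ 670.8 -188.    36.2]
```

View pics/wrist1.png

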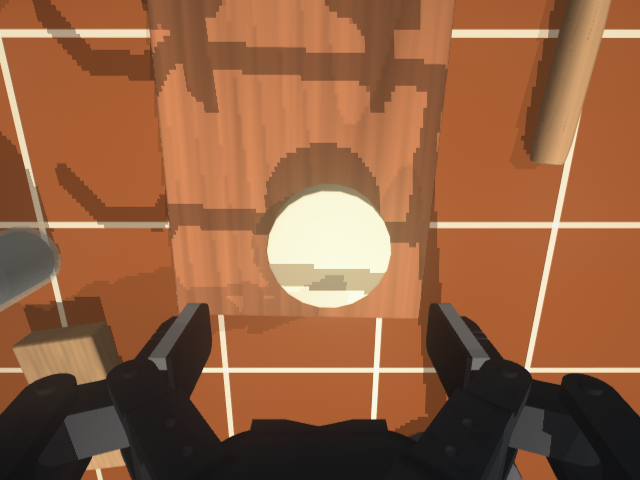

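The wrist view shows the large cheese whole at (329,247), with the open fingers astride it.

```bash
python3 -m handwheel '[[0.005,0.0046,0.025,0,0,0,0.0854],[0,0,0.025,0,0,0,0.0854],[0,0,0.013,0,0,0,0.0854],[0,0,0.006,0,0,0,0.0854],[0,0,0,0,0,0,0.06],[0,0,0,0,0,0,0.06],[0,0,0,0,0,0,0.06],[0,0,0,0,0,0,0.06]]' 40
python3 -m handwheel '[[0,0,0,0,0,0,0.06],[0,0,0,0,0,0,0.06],[0,0,0,0,0,0,0.06],[0,0,0,0,0,0,0.06]]'
python3 -c "
from h import *
st()"
```

```text
time: 3.92
tool_pos: [674.0, -172.0, 39.3]
tcp_rot: [179.8, 0.1, 90.0]
ft_force: [-0.3, 1.2, -0.5]
finger_gap: 68.3
grip_force: 45.0
time: 4.25
tool_pos: [673.6, -171.7, 38.5]
tcp_rot: [179.9, 0.0, 90.0]
ft_force: [-0.3, -0.5, 5.9]
finger_gap: 67.8
grip_force: 45.8
{'time': np.float64(4.2), 'tool_pos': array([ 673.6, -171.7,   38.5]), 'tcp_rot': array([179.9,   0. ,  90. ]), 'joint_pos': array([-18.5,  31.7,  78.3,  -0. ,  69.8, -18.6]), 'ft_force': array([-0.3, -0.5,  5.9]), 'finger_gap': np.float64(67.8), 'grip_force': np.float64(45.8)}
```

```bash
sed -i 's/hsv\[...,2\]>110/hsv[...,2]>70/' h.py
python3 -m handwheel '[[0,0,-0.03,0,0,0,0.06],[0,0,-0.035,0,0,0,0.06],[0.025,-0.029,0,0,0,0,0.06],[0.025,-0.029,0,0,0,0,0.06],[0.025,-0.029,0,0,0,0,0.06],[0.025,-0.029,0,0,0,0,0.06],[0.025,-0.029,0,0,0,0,0.06],[0.025,-0.029,0,0,0,0,0.06]]'
python3 -m handwheel '[[0.025,-0.029,0,0,0,0,0.06],[0.025,-0.026,0,0,0,0,0.06],[0,0,0,0,0,0,0.06],[0,0,0,0,0,0,0.06],[0,0,0,0,0,0,0.06]]'
python3 - <<'E'
from h import *
for n in('top','scene','wrist'):
    if n=='wrist': img,d,p,K,W=cloud(n); cv2.imwrite('pics/wrist2.png',img)
    else: z=np.load(n+'0.npz'); img,p=z['img'],z['p']
    hsv=cv2.cvtColor(img,cv2.COLOR_BGR2HSV)
    m=(hsv[...,1]<60)&(hsv[...,2]>100)&(p[...,2]>2)&(p[...,2]<22)&(np.hypot(p[...,0]-444,p[...,1]-28)<100)
    q=p[m]; 
    B=[]
    c=q[:,:2].mean(0)
    for k in range(5):  # outermost point in each angular sector, circle fit
        a=np.degrees(np.arctan2(*(q[:,:2]-c).T[::-1])).astype(int)//10; rr=np.hypot(*(q[:,:2]-c).T)
        B=np.array([q[a==s][np.argsort(rr[a==s])[-2]][:2] for s in np.unique(a) if (a==s).sum()>20])
        ok=abs(np.hypot(*(B-c).T)-90)<5 if k else np.ones(len(B),bool)
        B=B[ok]; S=np.linalg.lstsq(np.c_[2*B,np.ones(len(B))],(B**2).sum(1),rcond=None)[0]; c=S[:2]
    rr=np.hypot(*(q[:,:2]-c).T)
    print(n,c.round(1),np.sqrt(S[2]+c@c).round(1),len(B),[np.median(q[(rr>a)&(rr<a+10),2]).round(1) for a in range(0,90,10)])
st()
E
```

```text
time: 4.92
tool_pos: [497.0, -20.6, 101.8]
tcp_rot: [-180.0, -0.0, 90.0]
ft_force: [0.4, 0.3, -0.2]
finger_gap: 68.6
grip_force: 45.8
time: 5.33
tool_pos: [444.2, 28.4, 102.7]
tcp_rot: [179.9, 0.0, 90.1]
ft_force: [-0.4, -0.2, -0.6]
finger_gap: 67.8
grip_force: 45.7
top [444.5  28.9] 88.6 36 [np.float64(5.6), np.float64(5.2), np.float64(5.7), np.float64(5.7), np.float64(5.5), np.float64(8.3), np.float64(10.6), np.float64(12.1), np.float64(13.5)]
scene [443.7  26.5] 88.6 36 [np.float64(7.1), np.float64(6.6), np.float64(6.7), np.float64(6.8), np.float64(6.7), np.float64(9.8), np.float64(12.0), np.float64(13.5), np.float64(15.1)]
wrist [444.8  27.5] 89.4 24 [np.float64(nan), np.float64(5.1), np.float64(5.1), np.float64(5.2), np.float64(5.1), np.float64(8.7), np.float64(10.4), np.float64(11.9), np.float64(13.5)]
{'time': np.float64(5.4), 'tool_pos': array([444.6,  28.1, 102.8]), 'tcp_rot': array([179.9,   0. ,  90. ]), 'joint_pos': array([ -3. ,  -9.9, 118.3,  -0. ,  71.5,  -3. ]), 'ft_force': array([ 0.7,  0.7, -1.3]), 'finger_gap': np.float64(68.0), 'grip_force': np.float64(45.7)}
  return _methods._mean(a, axis=axis, dtype=dtype,
  ret = ret.dtype.type(ret / rcount)
```

View pics/wrist2.png

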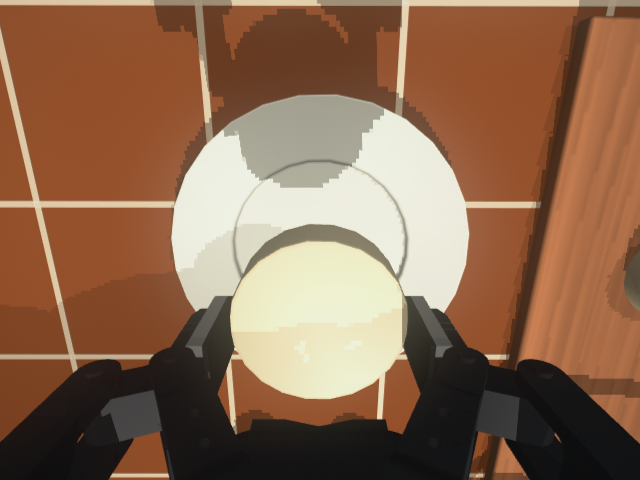

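The wrist view shows the large held level, with its centre at about (320,320), over the plate.

```bash
python3 -m handwheel '[[0,0,0.03,0,0,0,0.06],[0,0,0.025,0,0,0,0.06],[0,0,0.01,0,0,0,0.06],[0,0,0.005,0,0,0,0.06],[0,0,0.001,0,0,0,0.06],[0,0,0.001,0,0,0,0.06],[0,0,0,0,0,0,0.06],[0,0,0,0,0,0,0.06]]'
python3 -c "
from h import *
st()"
```

```text
time: 6.05
tool_pos: [444.9, 27.9, 31.4]
tcp_rot: [179.9, 0.0, 90.0]
ft_force: [-2.9, -0.0, 4.3]
finger_gap: 68.0
grip_force: 46.9
{'time': np.float64(6.0), 'tool_pos': array([444.9,  27.9,  31.4]), 'tcp_rot': array([179.9,   0. ,  90. ]), 'joint_pos': array([ -3. ,  -3.2, 120.6,  -0. ,  62.5,  -3. ]), 'ft_force': array([-2.9, -0. ,  4.3]), 'finger_gap': np.float64(68.0), 'grip_force': np.float64(46.9)}
```

```bash
python3 -m handwheel '[[0,0,0,0,0,0,0.0854],[0,0,0,0,0,0,0.0854],[0,0,0,0,0,0,0.0854],[0,0,0,0,0,0,0.0854],[0,0,-0.02,0,0,0,0.0854],[0,0,-0.04,0,0,0,0.0854],[-0.02,0,-0.04,0,0,0,0.0854],[-0.02,0,-0.02,0,0,0,0.0854]]'
python3 -m handwheel '[[-0.02,0,0,0,0,0,0.0854],[0,0,0,0,0,0,0.0854],[0,0,0,0,0,0,0.0854]]'
cat >> h.py <<'E'
def platefit(p,img):
    hsv=cv2.cvtColor(img,cv2.COLOR_BGR2HSV)
    m=(hsv[...,1]<60)&(hsv[...,2]>100)&(p[...,2]>2)&(p[...,2]<22)&(np.hypot(p[...,0]-444,p[...,1]-28)<110)
    q=p[m]; c=np.array([444.,28])
    for k in range(5):
        a=np.degrees(np.arctan2(*(q[:,:2]-c).T[::-1])).astype(int)//10; rr=np.hypot(*(q[:,:2]-c).T)
        B=np.array([q[a==s][np.argsort(rr[a==s])[-2]][:2] for s in np.unique(a) if (a==s).sum()>20])
        B=B[abs(np.hypot(*(B-c).T)-89)<(12 if k<2 else 3)]; S=np.linalg.lstsq(np.c_[2*B,np.ones(len(B))],(B**2).sum(1),rcond=None)[0]; c=S[:2]
    return c.round(1),np.sqrt(S[2]+c@c).round(1),len(B)
def look(tag,names=('top','wrist')):
    st()
    for n in names:
        img,d,p,K,W=cloud(n); cv2.imwrite(f'pics/{n}{tag}.png',img)
        for o in cheeses(img,p): print(n,*o)
        print(n,'plate',*platefit(p,img))
E
python3 -c "
from h import *
look('3')"
```

```text
time: 6.72
tool_pos: [445.4, -10.1, 152.0]
tcp_rot: [179.7, 0.0, 90.2]
ft_force: [0.8, 0.7, 0.3]
finger_gap: 85.4
grip_force: 0.0
time: 6.97
tool_pos: [444.0, -30.9, 147.9]
tcp_rot: [179.9, 0.0, 89.9]
ft_force: [-0.9, -0.5, -1.4]
finger_gap: 85.3
grip_force: 0.0
{'time': np.float64(7.0), 'tool_pos': array([444. , -30.9, 147.9]), 'tcp_rot': array([179.9,   0. ,  89.9]), 'joint_pos': array([-10.6, -13.1, 116. ,   0. ,  77. , -10.5]), 'ft_force': array([-0.9, -0.5, -1.4]), 'finger_gap': np.float64(85.3), 'grip_force': np.float64(0.0)}
top [265. 204.] 490 [669.5 111.8  28.7] [669.3 112.   30.3]
top [308. 208.] 487 [662.3  13.5  28.5] [661.9  13.4  30.2]
top [150. 298.] 302 [446.  366.8  22.7] [446.4 367.2  20.1]
top plate [444.4  28.8] 88.5 17
wrist [319. 147.] 8941 [444.7  27.5  34.8] [443.8  28.4  29.1]
wrist [628. 179.] 1633 [651.   11.6  26.3] [643.4   8.9  29.9]
wrist plate [444.8  27.5] 89.3 32
```

```bash
python3 -m handwheel '[[0.0075,0.0364,0.01,0,0,0,0.0854],[0.0075,0.0364,0.01,0,0,0,0.0854],[0.0075,0.0364,0.01,0,0,0,0.0854],[0.0075,0.0364,0.01,0,0,0,0.0854],[0.0075,0.0364,0.01,0,0,0,0.0854],[0.0075,0.0364,0.01,0,0,0,0.0854],[0,0,0,0,0,0,0.0854],[0,0,0.025,0,0,0,0.0854]]'
python3 -m handwheel '[[0,0,0.02,0,0,0,0.0854],[0,0,0.01,0,0,0,0.0854],[0,0,0.001,0,0,0,0.0854],[0,0,0,0,0,0,0.0854],[0,0,0,0,0,0,0.05],[0,0,0,0,0,0,0.05],[0,0,0,0,0,0,0.05],[0,0,0,0,0,0,0.05]]'
python3 -m handwheel '[[0,0,0,0,0,0,0.05],[0,0,0,0,0,0,0.05],[0,0,0,0,0,0,0.05],[0,0,0,0,0,0,0.05]]'
```

```text
time: 7.73
tool_pos: [665.1, 16.7, 62.9]
tcp_rot: [179.9, -0.0, 90.2]
ft_force: [0.9, -0.5, 1.1]
finger_gap: 85.3
grip_force: 0.0
time: 8.4
tool_pos: [663.8, 14.8, 34.1]
tcp_rot: [179.8, 0.0, 90.0]
ft_force: [-0.6, 0.8, 7.2]
finger_gap: 56.4
grip_force: 43.1
time: 8.73
tool_pos: [663.8, 14.8, 34.1]
tcp_rot: [179.8, 0.0, 90.0]
ft_force: [-1.7, 0.3, 6.8]
finger_gap: 56.0
grip_force: 43.1
```

```bash
python3 -m handwheel '[[0,0,-0.03,0,0,0,0.05],[0,0,-0.03,0,0,0,0.05],[0.0024,-0.0363,0,0,0,0,0.05],[0.0024,-0.0363,0,0,0,0,0.05],[0.0024,-0.0363,0,0,0,0,0.05],[0.0024,-0.0363,0,0,0,0,0.05],[0.0024,-0.0363,0,0,0,0,0.05],[0.0024,-0.0363,0,0,0,0,0.05]]'
python3 -m handwheel '[[0,0,0,0,0,0,0.05],[0,0,0,0,0,0,0.05],[0,0,0.025,0,0,0,0.05],[0,0,0.01,0,0,0,0.05],[0,0,0.005,0,0,0,0.05],[0,0,0.002,0,0,0,0.05],[0,0,0,0,0,0,0.05],[0,0,0,0,0,0,0.05]]'
python3 -c "
from h import *
look('4',('top','scene'))"
```

```text
time: 9.4
tool_pos: [442.9, 29.2, 91.8]
tcp_rot: [179.9, 0.0, 90.0]
ft_force: [-0.5, 0.2, 0.5]
finger_gap: 56.2
grip_force: 42.9
time: 10.07
tool_pos: [445.3, 29.1, 50.0]
tcp_rot: [180.0, 0.0, 90.0]
ft_force: [0.4, -0.2, -0.2]
finger_gap: 56.5
grip_force: 45.8
{'time': np.float64(10.1), 'tool_pos': array([445.3,  29.1,  50. ]), 'tcp_rot': array([180.,   0.,  90.]), 'joint_pos': array([ -2.9,  -5. , 120. ,   0. ,  65. ,  -2.9]), 'ft_force': array([ 0.4, -0.2, -0.2]), 'finger_gap': np.float64(56.5), 'grip_force': np.float64(45.8)}
top [265. 204.] 494 [669.4 112.2  28.7] [669.4 112.2  30.1]
top [150. 298.] 276 [446.3 366.6  22.7] [447.7 366.9  20.6]
top plate [444.4  28.4] 88.4 14
scene [390.  78.] 75 [ 49.1 -44.4  30.3] [ 54.7 -42.3 246.5]
scene [358. 192.] 131 [470.1  32.5  32.4] [480.   37.  228.4]
scene [364. 235.] 185 [443.4  36.8  27.6] [443.9  40.9  48.6]
scene [490. 286.] 220 [448.  365.6  21.9] [449.9 365.2  21. ]
scene [354. 321.] 479 [671.  110.5  29.2] [671.4 111.1  31.4]
scene plate [443.7  26.2] 87.9 32
```

```bash
python3 -m handwheel '[[0,0,0.001,0,0,0,0.05],[0,0,0,0,0,0,0.05]]'
python3 -m handwheel '[[0,0,0.001,0,0,0,0.05],[0,0,0,0,0,0,0.05],[0,0,0,0,0,0,0.05]]'
python3 -m handwheel '[[0,0,0,0,0,0,0.07],[0,0,0,0,0,0,0.07],[0,0,0,0,0,0,0.07],[0,0,0,0,0,0,0.07],[0,0,-0.02,0,0,0,0.08],[0,0,-0.04,0,0,0,0.0854],[-0.02,0,-0.04,0,0,0,0.0854],[-0.02,0,0,0,0,0,0.0854]]'
python3 -m handwheel '[[-0.02,0,0,0,0,0,0.0854],[0,0,0,0,0,0,0.0854],[0,0,0,0,0,0,0.0854]]'
python3 -c "
from h import *
look('5')"
```

```text
time: 10.33
tool_pos: [445.3, 29.1, 49.8]
tcp_rot: [179.9, 0.0, 90.0]
ft_force: [-4.2, 0.2, 10.4]
finger_gap: 56.2
grip_force: 46.8
time: 10.58
tool_pos: [445.4, 29.0, 49.7]
tcp_rot: [179.9, 0.0, 90.0]
ft_force: [-10.1, 0.2, 22.2]
finger_gap: 56.3
grip_force: 47.9
time: 11.25
tool_pos: [448.6, -9.7, 152.5]
tcp_rot: [179.4, 0.1, 90.2]
ft_force: [1.4, -0.2, 0.8]
finger_gap: 85.5
grip_force: 0.0
time: 11.5
tool_pos: [444.3, -30.0, 144.7]
tcp_rot: [-180.0, -0.0, 89.9]
ft_force: [0.5, -0.8, 0.8]
finger_gap: 85.3
grip_force: 0.0
{'time': np.float64(11.5), 'tool_pos': array([444.3, -30. , 144.7]), 'tcp_rot': array([-180. ,   -0. ,   89.9]), 'joint_pos': array([-10.5, -12.8, 116.1,   0. ,  76.7, -10.4]), 'ft_force': array([ 0.5, -0.8,  0.8]), 'finger_gap': np.float64(85.3), 'grip_force': np.float64(0.0)}
top [265. 204.] 491 [669.4 112.1  28.8] [669.5 112.   30.2]
top [150. 298.] 301 [445.7 366.8  22.9] [446.7 366.8  20.2]
top plate [444.2  28.2] 88.9 17
wrist [320. 146.] 9346 [445.2  26.8  29. ] [445.   28.5  47.1]
wrist plate [444.7  27.4] 89.4 33
```

View pics/wrist5.png

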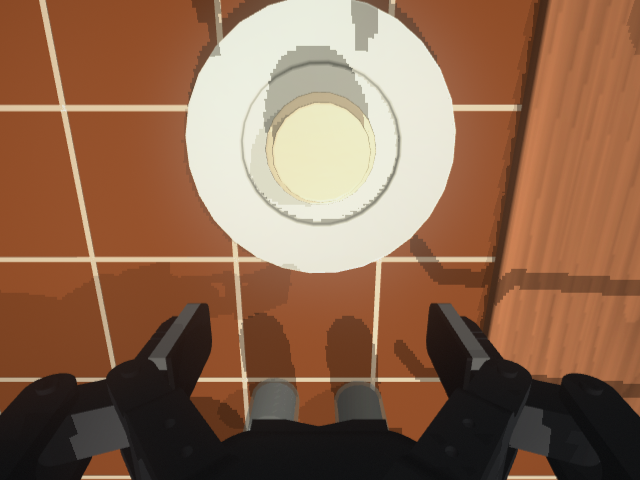

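The wrist view shows the mid centred on the large, at (323,150), in the middle of the plate.

```bash
python3 -m handwheel '[[0.0179,0.0281,0.007,0,0,0,0.0854],[0.0179,0.0281,0.007,0,0,0,0.0854],[0.0179,0.0281,0.007,0,0,0,0.0854],[0.0179,0.0281,0.007,0,0,0,0.0854],[0.0179,0.0281,0.007,0,0,0,0.0854],[0.0179,0.0281,0.007,0,0,0,0.0854],[0.0179,0.0281,0.007,0,0,0,0.0854],[0.0179,0.0281,0.007,0,0,0,0.0854]]'
python3 -m handwheel '[[0,0,0,0,0,0,0.0854],[0,0,0,0,0,0,0.0854],[0,0,0,0,0,0,0.0854],[0,0,0,0,0,0,0.0854]]'
python3 -m handwheel '[[0,0,0,0,0,0,0.0854],[0,0,0,0,0,0,0.0854]]'
python3 -c "
from h import *
look('6')"
```

```text
time: 12.27
tool_pos: [669.5, 116.3, 87.1]
tcp_rot: [-179.9, -0.0, 90.1]
ft_force: [0.4, -0.3, 0.1]
finger_gap: 85.4
grip_force: 0.0
time: 12.6
tool_pos: [668.5, 114.0, 89.1]
tcp_rot: [-180.0, 0.0, 90.1]
ft_force: [0.4, -0.3, 0.7]
finger_gap: 85.9
grip_force: 0.0
time: 12.77
tool_pos: [669.1, 113.5, 90.1]
tcp_rot: [179.9, -0.0, 90.0]
ft_force: [-0.1, -0.3, 0.3]
finger_gap: 85.3
grip_force: 0.0
{'time': np.float64(12.8), 'tool_pos': array([669.1, 113.5,  90.1]), 'tcp_rot': array([179.9,  -0. ,  90. ]), 'joint_pos': array([ 5.3, 26. , 80.2, -0. , 73.7,  5.3]), 'ft_force': array([-0.1, -0.3,  0.3]), 'finger_gap': np.float64(85.3), 'grip_force': np.float64(0.0)}
top [150. 298.] 316 [446.3 367.1  22.9] [446.5 366.7  20.2]
top [301. 303.] 647 [444.5  27.2  28.7] [444.4  26.5  47.2]
top plate [444.4  28.5] 88.3 22
wrist [317. 223.] 728 [669.  128.1  23.8] [667.3 136.4  27.3]
wrist [290. 301.] 99 [653.8  95.1   5. ] [653.2  94.2  30.1]
wrist [ 11. 377.] 1303 [474.1  34.   15.1] [478.1  34.3  22. ]
wrist plate [446.   28.4] 88.3 7
```

```bash
python3 -m handwheel '[[-0.0015,0,0.025,0,0,0,0.0854],[0,0,0.02,0,0,0,0.0854],[0,0,0.01,0,0,0,0.0854],[0,0,0.001,0,0,0,0.0854],[0,0,0,0,0,0,0.0854],[0,0,0,0,0,0,0.05],[0,0,0,0,0,0,0.05],[0,0,0,0,0,0,0.05]]'
python3 -m handwheel '[[0,0,0,0,0,0,0.05],[0,0,0,0,0,0,0.05],[0,0,0,0,0,0,0.05],[0,0,0,0,0,0,0.05],[0,0,0,0,0,0,0.05]]'
python3 -m handwheel '[[0,0,-0.03,0,0,0,0.05],[0,0,-0.038,0,0,0,0.05],[-0.0105,-0.028,0,0,0,0,0.05],[-0.0105,-0.028,0,0,0,0,0.05],[-0.0105,-0.028,0,0,0,0,0.05],[-0.0105,-0.028,0,0,0,0,0.05],[-0.0105,-0.028,0,0,0,0,0.05],[-0.0105,-0.028,0,0,0,0,0.05]]'
python3 -m handwheel '[[-0.0105,-0.028,0,0,0,0,0.05],[-0.0105,-0.0285,0,0,0,0,0.05],[0,0,0,0,0,0,0.05],[0,0,0,0,0,0,0.05],[0,0,0,0,0,0,0.05],[0,0,0,0,0,0,0.05]]'
python3 -c "
from h import *
st()"
```

```text
time: 13.53
tool_pos: [670.5, 112.5, 35.1]
tcp_rot: [179.8, -0.0, 90.0]
ft_force: [-1.9, -0.4, 2.1]
finger_gap: 55.7
grip_force: 42.2
time: 13.95
tool_pos: [670.5, 112.5, 35.0]
tcp_rot: [179.8, -0.0, 90.0]
ft_force: [-1.4, 0.5, 6.0]
finger_gap: 56.5
grip_force: 42.6
time: 14.62
tool_pos: [500.1, 48.9, 101.2]
tcp_rot: [179.9, 0.0, 90.1]
ft_force: [-0.4, -0.4, -0.2]
finger_gap: 56.4
grip_force: 43.0
time: 15.12
tool_pos: [446.1, 28.4, 101.8]
tcp_rot: [179.9, -0.0, 90.0]
ft_force: [-0.9, -0.4, -0.9]
finger_gap: 56.0
grip_force: 43.0
{'time': np.float64(15.1), 'tool_pos': array([446.1,  28.4, 101.8]), 'tcp_rot': array([179.9,  -0. ,  90. ]), 'joint_pos': array([ -2.9,  -9.6, 118.2,   0. ,  71.3,  -3. ]), 'ft_force': array([-0.9, -0.4, -0.9]), 'finger_gap': np.float64(56.0), 'grip_force': np.float64(43.0)}
```

```bash
python3 -m handwheel '[[-0.001,-0.001,0.015,0,0,0,0.05],[0,0,0.01,0,0,0,0.05],[0,0,0.005,0,0,0,0.05],[0,0,0.001,0,0,0,0.05],[0,0,0,0,0,0,0.05],[0,0,0,0,0,0,0.05]]'
python3 -m handwheel '[[0,0,0.001,0,0,0,0.05],[0,0,0,0,0,0,0.05]]'
python3 -m handwheel '[[0,0,0.001,0,0,0,0.05],[0,0,0,0,0,0,0.05]]'
```

```text
time: 15.62
tool_pos: [443.9, 27.3, 69.8]
tcp_rot: [-180.0, -0.0, 90.1]
ft_force: [-0.1, 0.8, -0.2]
finger_gap: 56.4
grip_force: 46.2
time: 15.78
tool_pos: [443.9, 27.2, 68.9]
tcp_rot: [180.0, 0.0, 90.0]
ft_force: [-1.0, -0.2, -0.1]
finger_gap: 56.1
grip_force: 46.2
time: 15.95
tool_pos: [444.0, 27.2, 68.5]
tcp_rot: [180.0, -0.0, 90.0]
ft_force: [-1.8, 0.4, 5.8]
finger_gap: 55.8
grip_force: 46.6
```

```bash
python3 -m handwheel '[[0,0,0,0,0,0,0.07],[0,0,0,0,0,0,0.07],[0,0,0,0,0,0,0.07],[0,0,0,0,0,0,0.07],[0,0,-0.02,0,0,0,0.08],[0,0,-0.035,0,0,0,0.0854],[-0.02,0,-0.035,0,0,0,0.0854],[-0.02,0,0,0,0,0,0.0854]]'
python3 -m handwheel '[[-0.02,0,0,0,0,0,0.0854],[0,0,0,0,0,0,0.0854],[0,0,0,0,0,0,0.0854]]'
python3 -c "
from h import *
look('7',('top','scene','wrist'))"
```

```text
time: 16.62
tool_pos: [447.6, -13.1, 165.2]
tcp_rot: [179.4, 0.1, 90.2]
ft_force: [0.5, -0.1, 0.7]
finger_gap: 85.2
grip_force: 0.0
time: 16.87
tool_pos: [443.7, -33.3, 157.8]
tcp_rot: [180.0, -0.0, 89.9]
ft_force: [0.2, 0.6, -0.3]
finger_gap: 85.3
grip_force: 0.0
{'time': np.float64(16.9), 'tool_pos': array([443.7, -33.3, 157.8]), 'tcp_rot': array([180. ,  -0. ,  89.9]), 'joint_pos': array([-10.9, -13.7, 115.4,   0. ,  78.2, -10.8]), 'ft_force': array([ 0.2,  0.6, -0.3]), 'finger_gap': np.float64(85.3), 'grip_force': np.float64(0.0)}
top [151. 298.] 305 [446.9 367.   23.1] [446.8 366.1  20.5]
top plate [444.   29.1] 88.7 17
scene [432.  18.] 351 [ 0.6 21.7 61.5] [ -0.   32.7 396.2]
scene [442.  40.] 146 [47.2 76.5 17.2] [ 46.9  78.3 375.1]
scene [404.  82.] 249 [35.5 -7.9 61.9] [ 59.5  -3.3 245.6]
scene [335. 145.] 163 [466.3 -24.7  32.7] [476.5 -20.  336.5]
scene [356. 234.] 549 [444.1  27.7  30.3] [446.3  26.8  66.6]
scene [490. 285.] 238 [447.4 364.2  23.4] [447.3 364.9  21.2]
scene plate [443.6  26.9] 88.5 35
wrist [320. 143.] 8724 [443.8  26.7  28.8] [443.2  27.8  65.1]
wrist plate [444.8  27.5] 89.3 31
```

View pics/scene7.png

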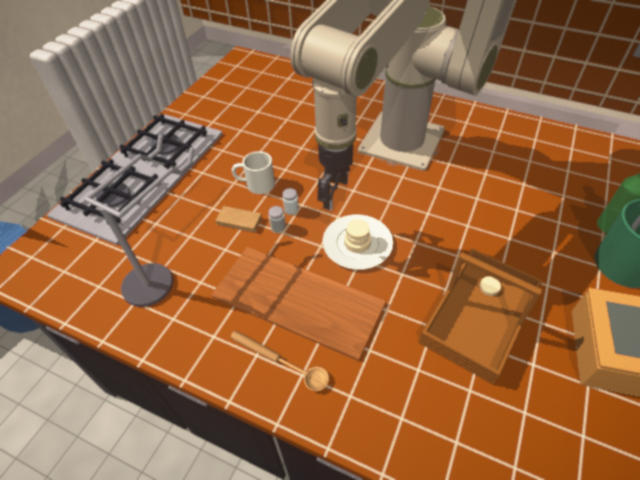

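The scene view shows the tower of three on the plate at (358,236), the board clear and only the small in the basket at (490,286).

```bash
python3 -m handwheel '[[0,0,0,0,0,-7,0.066],[0,0,0,0,0,-7,0.066],[0,0,0,0,0,-7,0.066],[0,0,0,0,0,-7,0.066],[0,0,0,0,0,-7,0.066],[0,0,0,0,0,-7,0.066],[0,0,0,0,0,-7,0.066],[0,0,0,0,0,-7,0.066]]'
python3 -m handwheel '[[0,0,0,0,0,-7,0.066],[0,0,0,0,0,-7,0.066],[0.0134,0.0376,0,0,0,0,0.066],[0.0134,0.0376,0,0,0,0,0.066],[0.0134,0.0376,0,0,0,0,0.066],[0.0134,0.0376,0,0,0,0,0.066],[0.0134,0.0376,0,0,0,0,0.066],[0.0134,0.0376,0,0,0,0,0.066]]'
python3 -m handwheel '[[0.0134,0.0376,0,0,0,0,0.066],[0.0134,0.0376,0,0,0,0,0.066],[0.0134,0.0376,0,0,0,0,0.066],[0.0134,0.0376,0,0,0,0,0.066],[0,0,0,0,0,0,0.066],[0,0,0,0,0,0,0.066],[0,0,0,0,0,0,0.066],[0,0,0,0,0,0,0.066]]'
python3 -c "
from h import *
look('8',('wrist',))"
```

```text
time: 17.68
tool_pos: [443.5, -31.8, 157.4]
tcp_rot: [-180.0, -0.1, 146.5]
ft_force: [0.9, 0.2, 0.6]
finger_gap: 65.8
grip_force: 0.0
time: 18.35
tool_pos: [444.1, 209.5, 157.5]
tcp_rot: [-180.0, -0.0, 160.1]
ft_force: [1.0, -0.2, 0.3]
finger_gap: 65.9
grip_force: 0.0
time: 19.02
tool_pos: [445.7, 365.7, 157.5]
tcp_rot: [-179.9, -0.0, 160.0]
ft_force: [0.2, -0.4, 0.6]
finger_gap: 65.8
grip_force: 0.0
{'time': np.float64(19.0), 'tool_pos': array([445.7, 365.7, 157.5]), 'tcp_rot': array([-179.9,   -0. ,  160. ]), 'joint_pos': array([ 34.3,   7.5,  95.1,  -0. ,  77.5, -35.7]), 'ft_force': array([ 0.2, -0.4,  0.6]), 'finger_gap': np.float64(65.8), 'grip_force': np.float64(0.0)}
wrist [319. 200.] 118 [427.3 371.8  11.4] [425.7 372.3  17.2]
wrist [326. 243.] 1055 [452.7 367.1  21.3] [457.3 365.9  20.2]
wrist plate [444.4  28.4] 89.0 10
```

View pics/wrist8.png

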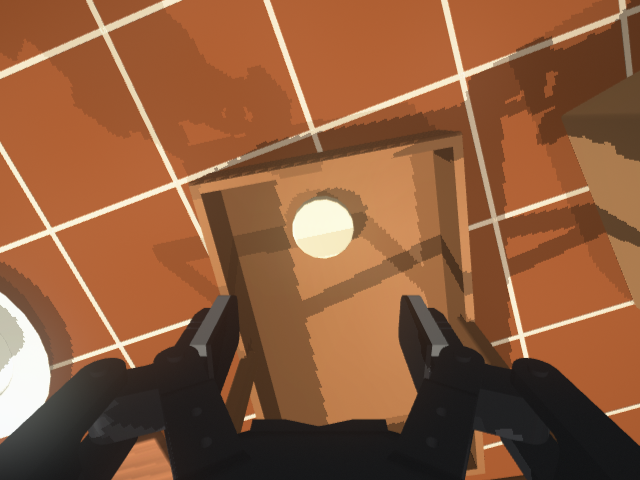

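The wrist view shows the small at (323,228) in the basket's near half, centred between the fingers and clear of the walls.

```bash
python3 -m handwheel '[[0,0,0.035,0,0,0,0.066],[0,0,0.035,0,0,0,0.066],[0,0,0.025,0,0,0,0.066],[0,0,0.02,0,0,0,0.066],[0,0,0.01,0,0,0,0.066],[0,0,0.004,0,0,0,0.066],[0,0,0,0,0,0,0.066],[0,0,0,0,0,0,0.066]]'
python3 -m handwheel '[[0,0,0,0,0,0,0.04],[0,0,0,0,0,0,0.04],[0,0,0,0,0,0,0.04],[0,0,0,0,0,0,0.04],[0,0,0,0,0,0,0.04],[0,0,0,0,0,0,0.04]]' 35
```

```text
time: 19.73
tool_pos: [447.1, 366.6, 30.3]
tcp_rot: [179.9, 0.1, 160.0]
ft_force: [-0.1, 0.3, 0.6]
finger_gap: 65.9
grip_force: 0.0
time: 20.23
tool_pos: [447.4, 367.2, 31.1]
tcp_rot: [179.9, 0.1, 160.0]
ft_force: [-1.0, -1.8, 6.4]
finger_gap: 43.3
grip_force: 34.7
```

```bash
python3 -m handwheel '[[0,0,-0.02,0,0,0,0.04],[0,0,-0.035,0,0,0,0.04],[0,0,-0.035,0,0,0,0.04],[0,0,-0.03,0,0,0,0.04],[0,0,0,0,0,0,0.04],[-0.0126,-0.0355,0,0,0,0,0.04],[-0.0126,-0.0355,0,0,0,0,0.04],[-0.0126,-0.0355,0,0,0,0,0.04]]'
python3 -m handwheel '[[-0.0126,-0.0355,0,0,0,0,0.04],[-0.0126,-0.0355,0,0,0,0,0.04],[-0.0126,-0.0355,0,0,0,0,0.04],[-0.0126,-0.0355,0,0,0,0,0.04],[-0.0126,-0.0355,0,0,0,0,0.04],[-0.0126,-0.0355,0,0,0,0,0.04],[0,0,0,0,0,0,0.04],[0,0,0,0,0,0,0.04]]'
python3 -m handwheel '[[0,0,0,0,0,0,0.04],[0,0,0,0,0,0,0.04],[0,0,0,0,0,0,0.04]]'
python3 -c "
from h import *
look('9',('top',))"
```

```text
time: 20.9
tool_pos: [445.4, 252.8, 149.7]
tcp_rot: [179.9, 0.1, 160.2]
ft_force: [1.2, -0.7, 0.4]
finger_gap: 44.1
grip_force: 35.8
time: 21.57
tool_pos: [444.1, 25.6, 149.7]
tcp_rot: [180.0, 0.1, 159.8]
ft_force: [-0.5, 0.3, -0.3]
finger_gap: 44.1
grip_force: 35.9
time: 21.82
tool_pos: [443.7, 28.7, 149.0]
tcp_rot: [180.0, 0.0, 160.2]
ft_force: [0.6, 0.5, 0.3]
finger_gap: 43.7
grip_force: 35.9
{'time': np.float64(21.8), 'tool_pos': array([443.7,  28.7, 149. ]), 'tcp_rot': array([180. ,   0. , 160.2]), 'joint_pos': array([ -2.9, -13.2, 116. ,   0. ,  77.2, -73.1]), 'ft_force': array([0.6, 0.5, 0.3]), 'finger_gap': np.float64(43.7), 'grip_force': np.float64(35.9)}
top plate [0. 0.] 0.0 0
```

```bash
python3 -m handwheel '[[0,0,0.025,0,0,0,0.04],[0,0,0.02,0,0,0,0.04],[0,0,0.01,0,0,0,0.04],[0,0,0.002,0,0,0,0.04],[0,0,0,0,0,0,0.04],[0,0,0,0,0,0,0.04]]'
python3 -m handwheel '[[0,0,0.0015,0,0,0,0.04],[0,0,0,0,0,0,0.04]]'
python3 -m handwheel '[[0,0,0.0015,0,0,0,0.04],[0,0,0,0,0,0,0.04]]'
```

```text
time: 22.37
tool_pos: [443.9, 27.7, 92.3]
tcp_rot: [180.0, 0.0, 160.1]
ft_force: [0.1, -0.5, -0.0]
finger_gap: 44.2
grip_force: 35.9
time: 22.53
tool_pos: [444.1, 27.4, 90.9]
tcp_rot: [180.0, 0.1, 160.1]
ft_force: [0.2, 0.4, 0.1]
finger_gap: 43.7
grip_force: 35.9
time: 22.7
tool_pos: [444.3, 27.4, 90.1]
tcp_rot: [180.0, 0.1, 160.0]
ft_force: [-4.2, -0.0, 8.8]
finger_gap: 43.9
grip_force: 36.7
```

```bash
python3 -m handwheel '[[0,0,0,0,0,0,0.062],[0,0,0,0,0,0,0.062],[0,0,0,0,0,0,0.062],[0,0,0,0,0,0,0.062],[0,0,-0.02,0,0,0,0.062],[0,0,-0.035,0,0,0,0.062],[-0.02,0,-0.035,0,0,0,0.062],[-0.02,0,-0.03,0,0,0,0.062]]'
python3 -m handwheel '[[-0.02,0,-0.03,0,0,0,0.062],[0,0,0,0,0,0,0.062],[0,0,0,0,0,0,0.062],[0,0,0,0,0,0,0.062]]'
python3 -c "
from h import *
look('10',('top','scene','wrist'))"
```

```text
time: 23.37
tool_pos: [481.2, 13.8, 210.7]
tcp_rot: [180.0, 0.0, 160.1]
ft_force: [0.8, 0.3, 1.2]
finger_gap: 62.0
grip_force: 0.0
time: 23.7
tool_pos: [499.5, 6.9, 238.0]
tcp_rot: [-180.0, -0.1, 160.0]
ft_force: [-0.7, 0.3, -0.7]
finger_gap: 62.0
grip_force: 0.0
{'time': np.float64(23.7), 'tool_pos': array([499.5,   6.9, 238. ]), 'tcp_rot': array([-1.8e+02, -1.0e-01,  1.6e+02]), 'joint_pos': array([ -5.1,  -7.8, 101.8,   0. ,  86.1, -75.1]), 'ft_force': array([-0.7,  0.3, -0.7]), 'finger_gap': np.float64(62.0), 'grip_force': np.float64(0.0)}
top [300. 310.] 354 [441.3  26.9  22.2] [435.   27.5  79.3]
top plate [0. 0.] 0.0 0
scene [430.  19.] 402 [ 0.7  7.4 61.4] [  2.9  29.5 396.2]
scene [446.  36.] 78 [31.5 82.3 14.8] [ 32.   83.9 378. ]
scene [405.  82.] 264 [33.1 -4.5 63.2] [ 59.    1.9 245.4]
scene [384. 151.] 74 [ 80.4 -30.8  30.9] [ 83.4 -31.4  14.3]
scene [407. 158.] 108 [85.6 42.7 32.7] [84.3 42.7 13.8]
scene [355. 233.] 570 [443.1  26.3  23.8] [445.5  26.4  80.1]
scene plate [443.8  26.5] 88.2 32
wrist [327. 129.] 2667 [443.2  26.4  22.9] [436.6  35.1  78.9]
wrist [318. 157.] 83 [450.5  22.4   5.7] [450.7  22.6  79.3]
wrist plate [444.9  27.7] 89.2 31
```

View pics/wrist10.png

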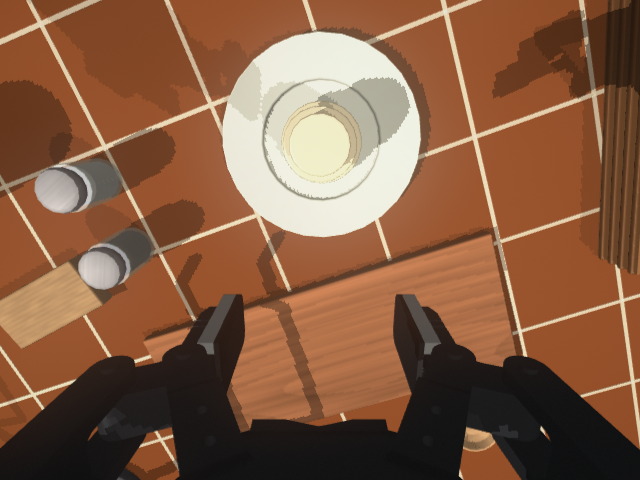

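The wrist view shows the tower of four centred on the plate, with the small at (320,145).

```bash
python3 -m handwheel '[[0,0,0,0,0,7.1,0.062],[0,0,0,0,0,7.1,0.062],[0,0,0,0,0,7.1,0.062],[0,0,0,0,0,7.1,0.062],[0,0,0,0,0,7.1,0.062],[0,0,0,0,0,7.1,0.062],[0,0,0,0,0,7.1,0.062],[0,0,0,0,0,7.1,0.062]]'
python3 -m handwheel '[[0,0,0,0,0,7.1,0.062],[0,0,0,0,0,7.1,0.062],[0,0,0,0,0,7.1,0.062],[0,0,0,0,0,1.4,0.062],[0.035,-0.0028,0,0,0,0,0.062],[0.035,-0.0028,0,0,0,0,0.062],[0.035,-0.0028,0,0,0,0,0.062],[0.035,-0.0028,0,0,0,0,0.062]]'
python3 -m handwheel '[[0.035,-0.0028,0,0,0,0,0.062],[0,0,0,0,0,0,0.062],[0,0,0,0,0,0,0.062],[0,0,0,0,0,0,0.062]]'
python3 - <<'E'
from h import *
st()
for n in('top','scene','wrist'):
    img,d,p,K,W=cloud(n); cv2.imwrite(f'pics/{n}11.png',img)
    q=p[(p[...,2]>165)&(p[...,2]<190)&(np.hypot(p[...,0]-530,p[...,1]-361)<95)]
    if len(q)>20: print(n,len(q),[np.round(t,1) for t in cv2.minAreaRect(q[:,:2].astype(np.float32))],q.mean(0).round(1),np.median(q[:,2]))
E
```

```text
time: 24.52
tool_pos: [499.0, 7.2, 237.5]
tcp_rot: [-179.9, -0.0, 102.9]
ft_force: [0.7, 0.4, 0.4]
finger_gap: 62.4
grip_force: 0.0
time: 25.18
tool_pos: [511.3, 148.1, 238.1]
tcp_rot: [-179.9, 0.0, 80.7]
ft_force: [0.7, -0.4, -0.0]
finger_gap: 62.1
grip_force: 0.0
time: 25.52
tool_pos: [514.4, 181.7, 238.0]
tcp_rot: [-179.9, 0.1, 80.7]
ft_force: [0.3, -0.6, -0.1]
finger_gap: 61.8
grip_force: 0.0
{'time': np.float64(25.5), 'tool_pos': array([514.4, 181.7, 238. ]), 'tcp_rot': array([-1.799e+02,  1.000e-01,  8.070e+01]), 'joint_pos': array([14.1, -0.5, 94.9, -0. , 85.7, 23.4]), 'ft_force': array([ 0.3, -0.6, -0.1]), 'finger_gap': np.float64(61.8), 'grip_force': np.float64(0.0)}
scene 768 [array([529.9, 361.4]), array([169.1,  16.2]), np.float64(80.4)] [532.6 363.9 175.4] 176.74614592254414
wrist 2319 [array([518.3, 293. ]), array([29.8, 14.1]), np.float64(80.6)] [518.6 292.5 176.3] 176.66359378464972
```

View pics/wrist11.png

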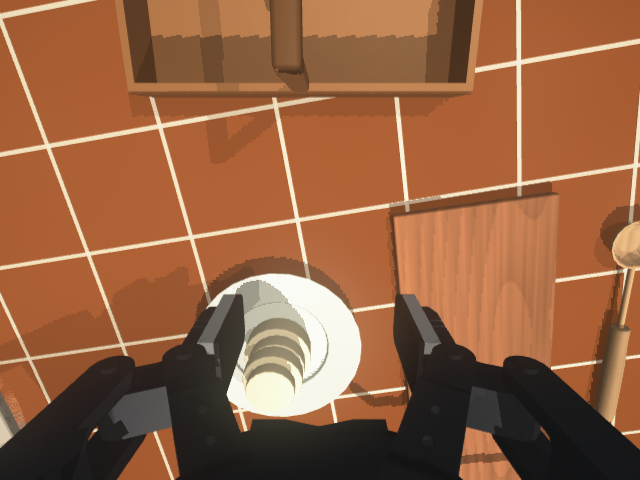

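The wrist view shows the bar's near end at (287,70), in line with the jaws, and the near part of the basket empty.

```bash
python3 -m handwheel '[[0.036,-0.0027,0,0,0,0,0.062],[0.036,-0.0027,0,0,0,0,0.062],[0.036,-0.0027,0,0,0,0,0.062],[0.036,-0.0027,0,0,0,0,0.062],[0.036,-0.0027,0,0,0,0,0.062],[0,0,0,0,0,0,0.062],[0,0,0,0,0,0,0.062],[0,0,0,0,0,0,0.062]]'
python3 -m handwheel '[[0,0,0.02,0,0,0,0.062],[0,0,0.02,0,0,0,0.062],[0,0,0.015,0,0,0,0.062],[0,0,0.01,0,0,0,0.062],[0,0,0.003,0,0,0,0.062],[0,0,0,0,0,0,0.062],[0,0,0,0,0,0,0.062]]'
python3 -c "
from h import *
st()"
```

```text
time: 26.33
tool_pos: [531.5, 360.4, 238.5]
tcp_rot: [-180.0, 0.1, 80.5]
ft_force: [0.2, -0.9, -0.5]
finger_gap: 62.2
grip_force: 0.0
time: 26.92
tool_pos: [531.9, 361.1, 172.0]
tcp_rot: [179.9, -0.0, 80.5]
ft_force: [-0.0, 0.5, 0.3]
finger_gap: 62.2
grip_force: 0.0
{'time': np.float64(26.9), 'tool_pos': array([531.9, 361.1, 172. ]), 'tcp_rot': array([179.9,  -0. ,  80.5]), 'joint_pos': array([29.6, 16.6, 83.1, -0. , 80.2, 39.1]), 'ft_force': array([-0. ,  0.5,  0.3]), 'finger_gap': np.float64(62.2), 'grip_force': np.float64(0.0)}
```

```bash
python3 -m handwheel '[[0,-0.0015,0,0,0,0,0.005],[0,0,0,0,0,0,0.005],[0,0,0,0,0,0,0.005],[0,0,0,0,0,0,0.005],[0,0,0,0,0,0,0.005],[0,0,0,0,0,0,0.005],[0,0,0,0,0,0,0.005],[0,0,0,0,0,0,0.005]]' 100
python3 -m handwheel '[[0,0,-0.005,0,0,0,0.005],[0,0,-0.01,0,0,0,0.005],[0,0,-0.015,0,0,0,0.005],[0,0,0,0,0,0,0.005],[0,0,0,0,0,0,0.005]]'
```

```text
time: 27.58
tool_pos: [530.1, 362.1, 171.8]
tcp_rot: [179.9, -0.0, 80.6]
ft_force: [-1.5, -0.3, 5.9]
finger_gap: 11.9
grip_force: 98.7
time: 28.0
tool_pos: [530.5, 362.2, 202.0]
tcp_rot: [179.9, -0.1, 80.5]
ft_force: [-0.1, 0.1, -3.9]
finger_gap: 12.0
grip_force: 97.7
```

```bash
python3 -m handwheel '[[0,0,-0.015,0,0,0,0.005],[0,0,-0.025,0,0,0,0.005],[0,0,-0.025,0,0,0,0.005],[0,0,-0.025,0,0,0,0.005],[0,0,-0.025,0,0,0,0.005],[0,0,-0.015,0,0,0,0.005],[0,0,-0.01,0,0,-2.2,0.005],[0,0,0,0,0,-2.3,0.005]]'
python3 -m handwheel '[[-0.01,0,0,0,0,0,0.005],[-0.02,0.001,0,0,0,0,0.005],[-0.03,0.0013,0,0,0,0,0.005],[-0.03,0.0013,0,0,0,0,0.005],[-0.03,0.0013,0,0,0,0,0.005],[-0.03,0.0013,0,0,0,0,0.005],[-0.03,0.0013,0,0,0,0,0.005],[-0.03,0.0013,0,0,0,0,0.005]]'
python3 -m handwheel '[[-0.03,0.0013,0,0,0,0,0.005],[-0.03,0.0013,0,0,0,0,0.005],[-0.03,0.0013,0,0,0,0,0.005],[-0.03,0.0013,0,0,0,0,0.005],[-0.02,0.0013,0,0,0,0,0.005],[-0.01,0.001,0,0,0,0,0.005],[0,0,0,0,0,0,0.005],[0,0,0,0,0,0,0.005]]'
python3 - <<'E'
from h import *
st()
img,d,p,K,W=cloud('scene'); cv2.imwrite('pics/scene12.png',img)
E
```

```text
time: 28.67
tool_pos: [530.5, 362.2, 343.4]
tcp_rot: [179.8, -0.1, 85.1]
ft_force: [-0.2, 0.1, -3.0]
finger_gap: 11.8
grip_force: 97.9
time: 29.33
tool_pos: [519.3, 149.7, 339.1]
tcp_rot: [-179.9, 0.1, 84.9]
ft_force: [0.6, -0.8, -3.7]
finger_gap: 12.4
grip_force: 97.9
time: 30.0
tool_pos: [514.5, 1.7, 340.0]
tcp_rot: [-179.9, -0.0, 84.9]
ft_force: [0.3, 0.5, -3.7]
finger_gap: 12.1
grip_force: 97.9
{'time': np.float64(30.0), 'tool_pos': array([514.5,   1.7, 340. ]), 'tcp_rot': array([-179.9,   -0. ,   84.9]), 'joint_pos': array([-5.5, -6.9, 90.4,  0. , 96.6, -0.5]), 'ft_force': array([ 0.3,  0.5, -3.7]), 'finger_gap': np.float64(12.1), 'grip_force': np.float64(97.9)}
```

View pics/scene12.png

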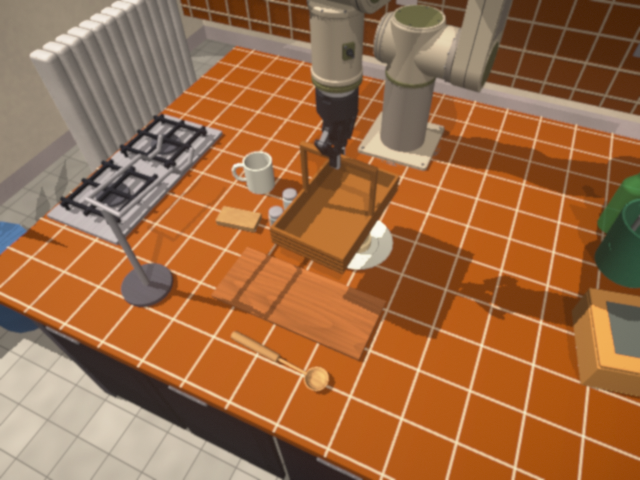

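The scene view shows the empty basket held level by its bar over the plate, clear of the tower.

```bash
python3 -m handwheel '[[-0.01,0,0,0,0,0,0.005],[-0.02,0.001,0,0,0,0,0.005],[-0.03,0.0013,0,0,0,0,0.005],[-0.03,0.0013,0,0,0,0,0.005],[-0.03,0.0013,0,0,0,0,0.005],[-0.03,0.0013,0,0,0,0,0.005],[-0.03,0.0013,0,0,0,0,0.005],[-0.03,0.0013,0,0,0,0,0.005]]'
python3 -m handwheel '[[-0.03,0.0013,0,0,0,0,0.005],[-0.03,0.0013,0,0,0,0,0.005],[-0.03,0.0013,0,0,0,0,0.005],[-0.03,0.0013,0,0,0,0,0.005],[-0.025,0.0013,0,0,0,0,0.005],[-0.01,0.001,0,0,0,0,0.005],[0,0,0,0,0,0,0.005],[0,0,0,0,0,0,0.005]]'
python3 -m handwheel '[[0,0,0.008,0,0,0,0.005],[0,0,0.008,0,0,0,0.005],[0,0,0.007,0,0,0,0.005],[0,0,0,0,0,0,0.005],[0,0,0,0,0,0,0.005],[0,0,0,0,0,0,0.005]]'
python3 - <<'E'
from h import *
st()
z=np.load('top0.npz');P=z['p'].reshape(-1,3)
for n in('top','scene'):
    img,d,p,K,W=cloud(n); cv2.imwrite(f'pics/{n}13.png',img); P=p.reshape(-1,3)
    q=P[(P[:,2]>290)&(P[:,2]<328)&(abs(P[:,0]-500)<40)&(abs(P[:,1]+363)<95)]
    if len(q)>20: print(n,'bar',len(q),[np.round(t,1) for t in cv2.minAreaRect(q[:,:2].astype(np.float32))],np.percentile(q[:,2],[5,50,95]))
    q=P[(P[:,2]>235)&(P[:,2]<300)&(P[:,0]>540)&(P[:,0]<800)&(abs(P[:,1]+378)<75)]
    print('hooks',len(q),[np.round(t,1) for t in cv2.minAreaRect(q[:,:2].astype(np.float32))])
E
```

```text
time: 30.72
tool_pos: [505.4, -209.1, 340.7]
tcp_rot: [-180.0, -0.0, 85.1]
ft_force: [1.1, 0.0, -3.3]
finger_gap: 12.3
grip_force: 97.9
time: 31.38
tool_pos: [499.8, -362.8, 340.3]
tcp_rot: [-180.0, -0.1, 85.0]
ft_force: [-0.5, 0.4, -2.6]
finger_gap: 12.1
grip_force: 97.9
time: 31.88
tool_pos: [499.6, -362.9, 317.9]
tcp_rot: [-180.0, -0.0, 85.1]
ft_force: [0.1, 0.5, -2.4]
finger_gap: 11.8
grip_force: 97.8
{'time': np.float64(31.9), 'tool_pos': array([ 499.6, -362.9,  317.9]), 'tcp_rot': array([-180. ,   -0. ,   85.1]), 'joint_pos': array([-40.7,   9.2,  76.4,  -0. ,  94.4, -35.8]), 'ft_force': array([ 0.1,  0.5, -2.4]), 'finger_gap': np.float64(11.8), 'grip_force': np.float64(97.8)}
top bar 570 [array([ 507.3, -324.6]), array([94. , 37.5]), np.float64(76.4)] [306.39443474 322.59052025 325.65579672]
hooks 1700 [array([ 664.3, -377.3]), array([101.4, 225.4]), np.float64(85.0)]
scene bar 518 [array([ 501.6, -362. ]), array([ 37.9, 170.7]), np.float64(2.6)] [294.28146518 319.3416268  326.74721159]
hooks 1383 [array([ 665. , -377.5]), array([102.5, 225.8]), np.float64(85.3)]
```

View pics/top13.png

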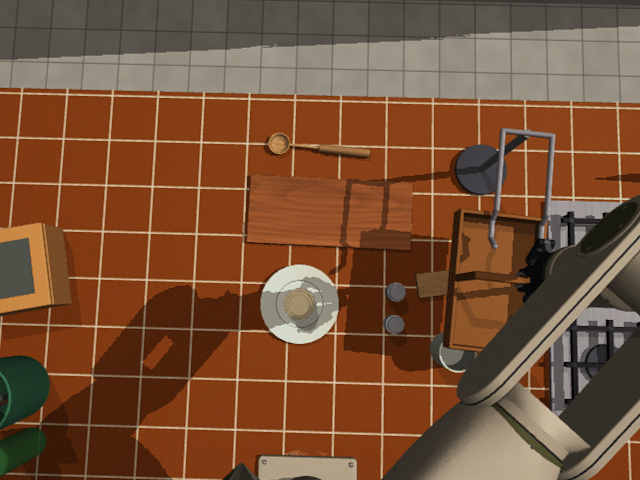

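The top view shows the basket in front of the hook tips at (492,245) and (545,250), with the hooks in line with the arch. The tower still stands on the plate.

```bash
python3 -m handwheel '[[0,0.008,0,0,0,0,0.005],[0,0.015,0,0,0,0,0.005],[0,0.015,0,0,0,0,0.005],[0,0.015,0,0,0,0,0.005],[0,0.015,0,0,0,0,0.005],[0,0.015,0,0,0,0,0.005],[0,0.008,0,0,0,0,0.005],[0,0,0,0,0,0,0.005]]'
python3 -m handwheel '[[0,0,0,0,0,0,0.005],[0,0,0.01,0,0,0,0.005],[0,0,0.01,0,0,0,0.005],[0,0,0.008,0,0,0,0.005],[0,0,0.006,0,0,0,0.005],[0,0,0.004,0,0,0,0.005],[0,0,0,0,0,0,0.005],[0,0,0,0,0,0,0.005]]'
python3 -c "
from h import *
st()"
```

```text
time: 32.65
tool_pos: [592.1, -370.9, 317.3]
tcp_rot: [180.0, -0.0, 85.1]
ft_force: [0.2, 0.0, -4.1]
finger_gap: 12.3
grip_force: 97.9
time: 33.32
tool_pos: [590.0, -371.1, 279.5]
tcp_rot: [-180.0, -0.0, 85.0]
ft_force: [-0.1, 0.3, -3.1]
finger_gap: 12.4
grip_force: 97.9
{'time': np.float64(33.3), 'tool_pos': array([ 590. , -371.1,  279.5]), 'tcp_rot': array([-180.,   -0.,   85.]), 'joint_pos': array([-36.4,  22.2,  65. ,  -0. ,  92.8, -31.4]), 'ft_force': array([-0.1,  0.3, -3.1]), 'finger_gap': np.float64(12.4), 'grip_force': np.float64(97.9)}
```

```bash
python3 -m handwheel '[[0,0,0.003,0,0,0,0.005],[0,0,0,0,0,0,0.005],[0,0,0,0,0,0,0.005]]'
python3 -m handwheel '[[0,0,0.0015,0,0,0,0.005],[0,0,0,0,0,0,0.005],[0,0,0,0,0,0,0.005]]'
python3 -m handwheel '[[0,0,0.0015,0,0,0,0.005],[0,0,0,0,0,0,0.005],[0,0,0,0,0,0,0.005]]'
```

```text
time: 33.57
tool_pos: [590.3, -371.2, 277.1]
tcp_rot: [180.0, 0.0, 85.0]
ft_force: [0.8, 0.3, -3.5]
finger_gap: 11.9
grip_force: 97.9
time: 33.82
tool_pos: [590.2, -371.1, 275.3]
tcp_rot: [-180.0, -0.0, 85.0]
ft_force: [0.6, -0.6, -2.8]
finger_gap: 11.9
grip_force: 97.9
time: 34.07
tool_pos: [590.2, -371.2, 273.9]
tcp_rot: [180.0, 0.0, 85.0]
ft_force: [0.4, -0.5, -3.2]
finger_gap: 11.8
grip_force: 98.1
```

```bash
python3 -m handwheel '[[0,0,0.001,0,0,0,0.005],[0,0,0,0,0,0,0.005],[0,0,0,0,0,0,0.005]]'
python3 -m handwheel '[[0,0,0.001,0,0,0,0.005],[0,0,0,0,0,0,0.005],[0,0,0,0,0,0,0.005]]'
```

```text
time: 34.32
tool_pos: [590.3, -371.2, 273.8]
tcp_rot: [180.0, 0.0, 85.0]
ft_force: [-2.0, 1.6, 3.3]
finger_gap: 12.2
grip_force: 98.7
time: 34.57
tool_pos: [590.3, -371.2, 273.7]
tcp_rot: [179.9, 0.1, 85.0]
ft_force: [-3.6, 2.8, 7.1]
finger_gap: 12.1
grip_force: 99.6
```

```bash
python3 -m handwheel '[[0,0,-0.0005,0,0,0,0.02],[0,0,0,0,0,0,0.03],[0,0,0,0,0,0,0.04],[0,0,0,0,0,0,0.05],[0,0,0,0,0,0,0.05],[0,0,0,0,0,0,0.05],[0,0,0,0,0,0,0.05]]' 20
python3 - <<'E'
from h import *
st(); img,d,p,K,W=cloud('wrist'); cv2.imwrite('pics/wrist14.png',img)
E
python3 -m handwheel '[[0,0,-0.015,0,0,0,0.05],[0,0,-0.03,0,0,0,0.05],[0,0,-0.03,0,0,0,0.05],[0,0,-0.03,0,0,0,0.05],[0,0,-0.02,0,0,0,0.05],[0,-0.03,0,0,0,0,0.05],[0,-0.03,0,0,0,0,0.05],[0,-0.03,0,0,0,0,0.05]]'
python3 -m handwheel '[[0,-0.03,0,0,0,0,0.05],[0,-0.03,0,0,0,0,0.05],[0,-0.03,0,0,0,0,0.05],[0,0,0,0,0,0,0.05],[0,0,0,0,0,0,0.05],[0,0,0,0,0,0,0.05]]'
python3 - <<'E'
from h import *
look('15',('top','scene','wrist'))
for n in('top','scene','wrist'):
    img,d,p,K,W=cloud(n); P=p.reshape(-1,3)
    for z0,z1,nm in((270,284,'bar'),(140,160,'rim')):
        q=P[(P[:,2]>z0)&(P[:,2]<z1)&(abs(P[:,0]-590)<(16 if nm=='bar' else 170))&(abs(P[:,1]+371)<(95 if nm=='bar' else 130))]
        if len(q)>20: print(n,nm,len(q),[np.round(t,1) for t in cv2.minAreaRect(q[:,:2].astype(np.float32))],np.percentile(q[:,2],[5,50,95]).round(1))
E
```

```text
time: 35.15
tool_pos: [590.2, -371.1, 272.1]
tcp_rot: [-180.0, -0.0, 85.0]
ft_force: [-1.0, 0.6, 0.8]
finger_gap: 49.8
grip_force: 0.0
{'time': np.float64(35.2), 'tool_pos': array([ 590.2, -371.1,  272.1]), 'tcp_rot': array([-180.,   -0.,   85.]), 'joint_pos': array([-36.4,  22.3,  65.6,   0. ,  92.1, -31.4]), 'ft_force': array([-1. ,  0.6,  0.8]), 'finger_gap': np.float64(49.8), 'grip_force': np.float64(0.0)}
time: 35.87
tool_pos: [500.0, -363.4, 397.1]
tcp_rot: [180.0, 0.0, 85.1]
ft_force: [-0.7, -0.1, 0.0]
finger_gap: 49.9
grip_force: 0.0
time: 36.37
tool_pos: [411.2, -355.7, 397.8]
tcp_rot: [179.9, 0.0, 85.0]
ft_force: [0.5, -1.1, 1.1]
finger_gap: 49.7
grip_force: 0.0
{'time': np.float64(36.4), 'tool_pos': array([ 411.2, -355.7,  397.8]), 'tcp_rot': array([179.9,   0. ,  85. ]), 'joint_pos': array([-46.3,  -2. ,  79.8,   0. , 102.1, -41.3]), 'ft_force': array([ 0.5, -1.1,  1.1]), 'finger_gap': np.float64(49.7), 'grip_force': np.float64(0.0)}
top [300. 304.] 663 [442.4  26.8  22.8] [442.4  26.8  79.1]
top plate [444.6  28.6] 88.6 35
scene [410.  16.] 572 [-0.7 -7.6 64.9] [  7.1 -21.5 396.3]
scene [452.  84.] 1263 [147.4 137.1  50.3] [146.  137.1 340.3]
scene [398.  81.] 169 [ 46.8 -21.1  51.2] [ 61.2 -19.9 245.7]
scene [388. 149.] 660 [ 27.   -2.6 114.4] [ 69.7 -22.8  14.1]
scene [355. 233.] 545 [444.1  26.6  23.3] [446.5  27.1  80.2]
scene plate [444.2  26.7] 88.2 32Traceback (most recent call last):
  File "<stdin>", line 2, in <module>
  File "h.py", line 47, in look
    print(n,'plate',*platefit(p,img))
                     ~~~~~~~~^^^^^^^
  File "h.py", line 40, in platefit
    B=B[abs(np.hypot(*(B-c).T)-89)<(12 if k<2 else 3)]; S=np.linalg.lstsq(np.c_[2*B,np.ones(len(B))],(B**2).sum(1),rcond=None)[0]; c=S[:2]
                       ~^~
ValueError: operands could not be broadcast together with shapes (0,) (2,)
```

View pics/scene15.png

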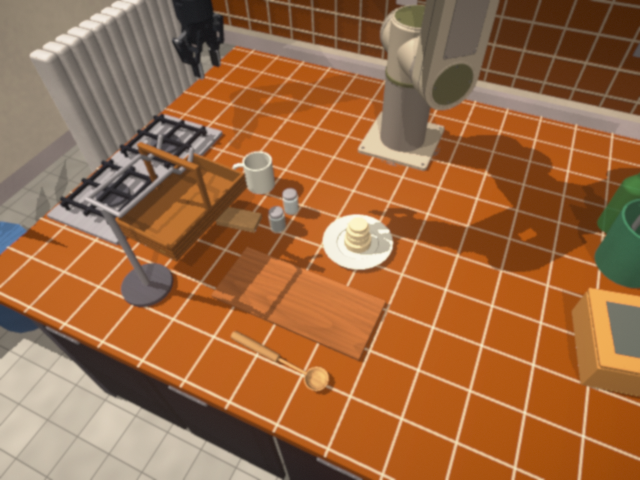

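The scene view shows the basket hanging level in both hooks at about (185,200), the tower at (357,235) and the arm clear. I'll make a last numeric check of the basket's level and rest.

```bash
python3 -m handwheel '[[0,0,0,0,0,0,0.05],[0,0,0,0,0,0,0.05],[0,0,0,0,0,0,0.05],[0,0,0,0,0,0,0.05],[0,0,0,0,0,0,0.05],[0,0,0,0,0,0,0.05]]'
python3 - <<'E'
from h import *
for n in('top','scene'):
    img,d,p,K,W=cloud(n); P=p.reshape(-1,3); ok=abs(P[:,1]+371)<60
    q=P[ok&(P[:,2]>274)&(P[:,2]<286)&(abs(P[:,0]-590)<14)]; print(n,'bar',len(q),q.mean(0).round(1))
    f=P[ok&(P[:,2]>90)&(P[:,2]<130)&(abs(P[:,0]-590)<110)]
    c=np.linalg.lstsq(np.c_[f[:,:2]-[590,-371],np.ones(len(f))],f[:,2],rcond=None)[0]; print('floor',len(f),c.round(3))
E
```

```text
time: 37.02
tool_pos: [411.0, -355.6, 397.3]
tcp_rot: [-180.0, -0.0, 85.0]
ft_force: [-0.3, 0.1, -0.2]
finger_gap: 50.0
grip_force: 0.0
top bar 533 [ 589.1 -371.3  278.8]
floor 5060 [-0.00000e+00  1.00000e-03  1.08268e+02]
scene bar 295 [ 592.3 -369.8  279.9]
floor 2449 [ -0.      0.    110.136]
```

The bar is at the saddle (about 590, -371, top at 279 mm) and the basket floor is level.

```bash
python3 -c "
from bench import r
print(r.hand_in())"
```

```text
the job is handed in; nothing more can be done
None
```

I handed in the job: in the last check the four cheeses present (large, two middle, small) stood stacked within about 2 mm of the plate's centre and the emptied basket hung level and released in both hooks, but the hand-in gave no verdict.

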